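# Close up the row of boxes on the market stall

### The job

Customers have left the wooden keepsake box and the green tin out of place on the stall. Push both boxes back until their backs stand flat against the front of the wooden display step, and along it so that the row is closed up in the corner: one box against the step's side cheek, the other right up against the first. Only push them along the table, never lift or tip them, and leave the china, glass and brass undisturbed.

Things in the scene. Friction and masses are not known exactly. Their poses are not given: they have to be found in the camera images.
- step: Fixed wooden display step, 45 mm high, 130 mm deep, with a cheek at its left end. Origin: the inside corner, on the table. x points into the step, square to its front face (plane x = 0, 400 mm long towards -y); y runs along that face towards the cheek. The boxes belong at x < 0, y < 0. It is within 0.25 rad of square to the robot. China on it stands at least 30 mm behind its front edge.
- cheek (a point): Top centre of the cheek's inner face, at x -50, y 0, z 45 mm in the step's frame (same axes). The cheek is a fixed wooden bar, 45 mm high and 20 mm thick, that sticks out 100 mm from the step's front towards the robot; its inner face is the plane y = 0.
- casket: Loose keepsake box of dark wood with a brass band, a plain cuboid 80 mm (its x, front to back) by 110 mm (its y) by 55 mm high, about 0.33 kg, slides on the table. Origin: centre of its underside. Starts with its back (+x) within about 0.35 rad of facing the step; its back starts some 40 to 110 mm from the step.
- tin: Loose green painted tin with a yellow band, a plain cuboid 70 mm (its x, front to back) by 90 mm (its y) by 65 mm high, about 0.27 kg, slides on the table. Origin: centre of its underside. Starts with its back (+x) within about 0.35 rad of facing the step; the casket and the tin start side by side, either of them nearer the cheek.
- sugar_bowl: Loose white china lidded bowl standing on the step, 80 mm across, 92 mm tall. Origin: centre of its underside. Leave alone.
- candlestick: Loose brass candlestick standing on the step, foot 70 mm across, 105 mm tall. Origin: centre of its underside. Leave alone.
- glass_bowl: Loose glass bowl standing on the step, 90 mm across, 50 mm tall. Origin: centre of its underside. Leave alone.
- bird: Loose small blue china bird on the table just beyond the free end of the cheek, 34 mm across the foot, up to 60 mm with beak and tail, 49 mm tall. Origin: centre of its underside. Leave alone.
- vase: Loose blue china vase on the table outside the cheek, 64 mm across, 100 mm tall. Origin: centre of its underside. Leave alone.
- bell: Loose brass hand bell on the table past the open end of the row, 48 mm across, 68 mm tall. Origin: centre of its underside. Leave alone.
- plate: Loose white plate on the table to the robot's left, 150 mm across, 18 mm tall. Origin: centre of its underside. Leave alone.
Mind the look-alikes: they are no part of the job. Leave any pink look-alike of the tin alone.

How it is judged:
By the outcome, as a careful person would: the job done as asked, in the order asked, and still so for the second after the job is handed in, with the robot touching nothing.
It also fails if it takes over 58 s, if anything falls off the work surface, if the arm or the gripper's body presses on something with over 40 N, if the wrist force passes 120 N, or if a joint passes its speed limit or range.

### The arm

A 6-joint arm with a two-finger parallel gripper is mounted at the origin on the work surface. World frame = base frame: x ahead of the robot, y to its left, z up, the work surface at z = 0. Lengths are in m, angles in degrees, forces in N, time in s.
With the tool pointing down it reaches from about 0.4 to 0.825 m from the base axis. Payload 7 kg.
Tool frame: the origin (TCP) lies at the very end of the fingers, on their centre line; the grasp point (between the pads) lies tcp_to_grasp behind it (tcp_to_grasp is the distance from the TCP to the grasp point, in m); x points along the fingers, y is the direction in which the jaws open and shut, and the axes are right-handed (so a half turn about x gives the same grasp; the last joint's range is limited). The gripper opens to 88 mm and grips with 3 to 60 N. Pads are 19 mm wide; open, the fingers measure 130 mm over their backs; the gripper's body (78 mm by 193 mm) begins 47 mm behind the grasp point.
Start: joints at [88.871, 20.546, 0.682, 0, -70.136, -16.507], TCP at [0.205, 0.643, 0.227] pointing down, gripper open.
Joint ranges: [-176.03, 176.03], [-82.01, 121.73], [-58.28, 71.71], [-173.87, 95.51], [-174.79, -0.11], [-173.66, 173.66]. Speed limits (degrees/s): [136.94, 136.94, 172.46, 180, 180, 180].

### API

Orientations are given as [roll, pitch, yaw] about the fixed x, y, z axes, in that order (R = Rz(yaw) Ry(pitch) Rx(roll)).
In Python, from plant import * gives the robot as it stands. The module is installed in compiled form; this text tells all that it offers.
- The arm moves only by the shell command python3 -m pendant 'ROWS'. ROWS is JSON, a list of rows, each an object with "claw": the finger opening in mm, from 0 to 87.6; "linear": the shift along the tool's x, y, z in mm, a list of three; "twist": the turn about the tool's x in rad. In form: [{"claw": claw, "linear": [tx, ty, tz], "twist": twist}, ...]. A call has exactly 10 rows; each row shifts and turns the commanded pose from where the row before left it, along the tool's axes as they then stand; what a row does not reach is not made up. A row lasts 1/12 s, in which the tool goes at most 41.7 mm and 7.16 degrees, less where a joint would pass 70% of its speed; a pose out of reach is approached as far as the arm can. A call with a gripper value outside its range is refused whole. The fingers move at their own pace and stop on an object; the grip force is fixed at half the most. Time passes only in rows, so rows that do not move let the fingers close, or fill a call up. It gives the time, the measured TCP pose, the force and the opening at its end, in the units of the state.
- get_obs(): the state, without advancing time (a new reading comes with each control period).
- snapshot(name): name is "scene" or "top"; returns (picture, depth): 420x560x3 uint8, red, green, blue; 420x560 float32, m along the optical axis (not along the pixel's ray), 0 where there is no reading.
- camera_params(name): a dict with "fx", "fy", "cx", "cy" (pixels), "rvec" (rotation vector, rad) and "tvec" (3), from world to camera coordinates, as OpenCV has them. Camera axes: x right, y down, z forward; pixel columns grow to the right and rows downward; lengths in m; the calibration is good to about 2 mm. A picture is of the moment at which its call begins. camera_params takes no time and is no camera call.
- close_job(): hands the job in, once; it reports no verdict.
Trained networks look in the newest picture that a camera, given by its name, has taken for a name from the list of things; names that differ only in an ending like _2 or _b are one class to them, and where a whole thing is asked for, a point or a joint stands for the part that bears it (a point fixed in the world has none). Each returns a list of dicts, best first, with "confidence" (0 to 1); they miss things now and then, are a little off and sometimes report something else, mostly with a low value. They report only what shows in the picture. A call takes as long as a camera call. They do not tell look-alikes from the thing itself.
- boxes_of(camera, target): "xy" ([column, row] in pixels, amid what is visible of it).
The state is a dict: "clock": time; "joint_pos": joint angles; "qvel": joint speeds; "tau": joint torques, N m; "tool_pos": TCP position; "orientation": TCP orientation; "force": force on the tool from outside, world axes, zero at the start; "moment": the same for the moment, N m; "opening": finger opening in m.
Only numpy, scipy, OpenCV 4.12 (cv2) and the standard library are available. Lean on these libraries where they do the work, as an engineer would, in place of code of your own. Each camera call takes 0.05 s, during which the arm holds its last target. There are 200 camera calls.

## Working session

There is one attempt and no reset: what is moved stays moved. The work goes in short steps, Python scripts to look and compute and a shell command to move; the robot and the scene stay as the last step left them, time stands still between calls to the robot, and variables do not carry over. Pictures are saved under pics/ and viewed, about 8 in all and at most 12, crops included, and the job is handed in when it is done.

```bash
mkdir -p pics; cat > h.py <<'E'
from plant import *
import numpy as np, cv2
def save(n,a): cv2.imwrite('pics/'+n,a[...,::-1])
def cam(n):
    p=camera_params(n);R=cv2.Rodrigues(np.array(p['rvec'],float))[0];return p,R,np.array(p['tvec'],float).ravel()
def cloud(n,d):
    p,R,t=cam(n);v,u=np.mgrid[0:d.shape[0],0:d.shape[1]]
    c=np.stack([(u-p['cx'])/p['fx']*d,(v-p['cy'])/p['fy']*d,d],-1)
    w=(c-t)@R; w[d<=0]=np.nan; return w
E
python3 - <<'E'
from h import *
a,d=snapshot('top');save('top1.png',a);b,e=snapshot('scene');save('scene1.png',b)
np.savez('s1.npz',a=a,d=d,b=b,e=e)
W=cloud('top',d);V=cloud('scene',e)
o=get_obs();print({k:np.round(v,3) for k,v in o.items()})
for n in ['casket','tin','bird','bell','plate','vase','step','sugar_bowl','candlestick','glass_bowl']:
  for c,w in(('top',W),('scene',V)):
    for r in boxes_of(c,n)[:3]:
        x,y=map(int,r['xy']);print(n,c,round(r['confidence'],2),(x,y),np.round(w[y,x],3))
E
```

```text
{'clock': np.float64(0.1), 'joint_pos': array([ 8.8871e+01,  2.0588e+01,  6.4100e-01, -1.9000e-02, -7.0137e+01,
       -1.6507e+01]), 'qvel': array([ 0.111, -0.153,  0.195,  0.069, -0.034,  0.09 ]), 'tau': array([-2.0000e-03, -5.8416e+01,  2.9375e+01,  7.0150e+00,  1.0000e-02,
       -0.0000e+00]), 'tool_pos': array([0.204, 0.643, 0.226]), 'orientation': array([  94.306,   89.914, -103.336]), 'force': array([-0.57 , -0.479, -0.286]), 'moment': array([ 0.04 , -0.019, -0.041]), 'opening': np.float64(0.088)}
casket top 0.79 (349, 245) [ 0.46  -0.167  0.057]
casket scene 0.93 (206, 234) [ 0.46  -0.189  0.055]
tin top 0.92 (292, 248) [0.448 0.004 0.071]
tin top 0.72 (249, 128) [0.818 0.142 0.063]
tin top 0.68 (242, 294) [0.311 0.148 0.066]
tin scene 0.9 (250, 152) [0.337 0.114 0.059]
tin scene 0.87 (298, 140) [0.417 0.249 0.06 ]
tin scene 0.83 (388, 233) [0.837 0.121 0.064]
bird top 0.45 (252, 249) [0.444 0.124 0.038]
bird scene 0.45 (276, 174) [0.44  0.117 0.028]
bell top 0.65 (409, 243) [ 0.471 -0.355  0.032]
plate top 0.88 (141, 272) [0.37  0.467 0.008]
plate top 0.56 (322, 194) [ 0.616 -0.087  0.048]
plate scene 0.78 (325, 109) [0.35  0.476 0.005]
vase top 0.74 (409, 242) [ 0.474 -0.354  0.035]
vase top 0.7 (223, 210) [0.553 0.208 0.102]
vase scene 0.73 (279, 255) [ 0.665 -0.123  0.072]
vase scene 0.67 (329, 169) [0.576 0.202 0.072]
step top 0.81 (324, 196) [ 0.611 -0.094  0.043]
step scene 0.93 (266, 264) [ 0.646 -0.154  0.049]
sugar_bowl top 0.9 (283, 169) [0.675 0.034 0.119]
sugar_bowl scene 0.7 (317, 222) [ 0.691 -0.001  0.112]
candlestick top 0.65 (332, 179) [ 0.65  -0.11   0.107]
candlestick scene 0.71 (279, 253) [ 0.664 -0.122  0.079]
glass_bowl top 0.68 (372, 186) [ 0.643 -0.24   0.052]
glass_bowl scene 0.73 (323, 111) [0.351 0.463 0.004]
glass_bowl scene 0.68 (236, 274) [ 0.614 -0.231  0.062]
```

```bash
python3 - <<'E'
from h import *
z=np.load('s1.npz')
save('c1.png',cv2.resize(z['a'][90:330,110:450],None,fx=2.3,fy=2.3,interpolation=cv2.INTER_CUBIC))
E
```

```text
(no output)
```

View pics/c1.png

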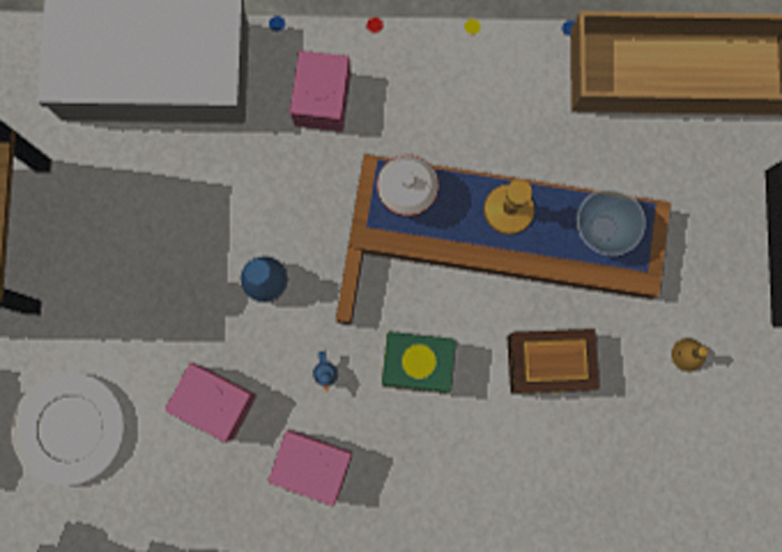

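View pics/scene1.png

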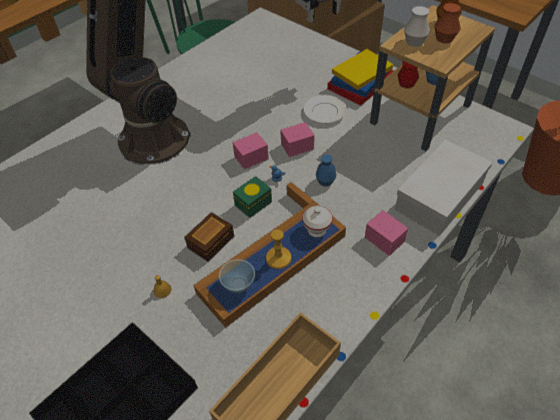

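The top view shows the green tin at full-image (292,248), nearer the cheek, and the casket at (349,245). The pink look-alikes are at (249,128), (242,294) and (201,265). The bird at (252,249) sits off the cheek's end and the bell is at (409,243). Green with a yellow band means (292,248) is the tin. Next I'll fit poses.

```bash
cat >> h.py <<'E'
def rect(W,m):
    P=W[m][:,:2].astype(np.float32); return P
def fitbox(W,u,v,h,hint,r=28):
    """min-area rect of top surface near pixel"""
    m=np.zeros(W.shape[:2],bool); m[v-r:v+r,u-r:u+r]=True
    m&=np.abs(W[...,2]-h)<.012
    n,l=cv2.connectedComponents(m.astype(np.uint8)); m=l==l[v,u]
    P=W[m][:,:2].astype(np.float32); (c,s,a)=cv2.minAreaRect(P)
    a=(a+45)%90-45
    return np.round(c,4),np.round(s,4),round(a,2),int(m.sum()),round(float(np.nanmedian(W[m][:,2])),4)
E
python3 - <<'E'
from h import *
z=np.load('s1.npz');W=cloud('top',z['d'])
print('tin',fitbox(W,292,248,.065,0)); print('cas',fitbox(W,349,245,.055,0))
for n,(u,v) in dict(bird=(252,249),bell=(409,243),vase=(223,210)).items():
    s=W[v-22:v+22,u-22:u+22].reshape(-1,3);s=s[s[:,2]>.012];print(n,s.min(0).round(3),s.max(0).round(3))
# step front edge: per column, lowest row with z>.03 near step
P=[]
for u in range(285,392):
    vs=[v for v in range(185,222) if .035<W[v,u,2]<.055]
    if vs: P.append(W[max(vs),u])
P=np.array(P);k=np.polyfit(P[:,1],P[:,0],1)
for _ in range(3):
    r=P[:,0]-np.polyval(k,P[:,1]);P=P[np.abs(r)<.005];k=np.polyfit(P[:,1],P[:,0],1)
print('front x=k0*y+k1',k,'angle',np.degrees(np.arctan(k[0])),len(P),r.std())
C=[]
for v in range(204,226):
    us=[u for u in range(252,272) if .035<W[v,u,2]<.055]
    if us: C.append([*W[v,max(us)],*W[v,min(us)]])
C=np.array(C);print(C[:,[0,1,2,4]].round(3))
p,R,t=cam('top');print('cam',(-R.T@t).round(3))
try: print(tcp_to_grasp)
except Exception as e: print(e)
E
```

```text
tin (array([0.4507, 0.0042]), array([0.09  , 0.0702]), -5.46, 709, 0.0657)
cas (array([ 0.4552, -0.174 ]), array([0.0804, 0.1102]), 3.37, 987, 0.056)
bird [0.414 0.093 0.016] [0.514 0.144 0.052]
bell [ 0.45  -0.382  0.012] [ 0.488 -0.341  0.071]
vase [0.529 0.182 0.03 ] [0.588 0.241 0.109]
front x=k0*y+k1 [0.14377692 0.58952995] angle 8.181740957901484 107 0.000702875497768715
[[0.583 0.084 0.043 0.103]
 [0.579 0.084 0.048 0.103]
 [0.576 0.084 0.046 0.102]
 [0.572 0.087 0.049 0.103]
 [0.57  0.087 0.046 0.103]
 [0.567 0.087 0.046 0.105]
 [0.564 0.087 0.045 0.105]
 [0.56  0.087 0.049 0.105]
 [0.557 0.087 0.048 0.105]
 [0.555 0.087 0.039 0.105]
 [0.551 0.09  0.045 0.105]
 [0.548 0.09  0.045 0.108]
 [0.545 0.09  0.043 0.108]
 [0.542 0.09  0.046 0.108]
 [0.539 0.09  0.043 0.108]
 [0.537 0.09  0.035 0.108]
 [0.533 0.092 0.045 0.108]
 [0.53  0.092 0.045 0.111]
 [0.526 0.092 0.048 0.111]
 [0.524 0.092 0.045 0.111]
 [0.521 0.092 0.044 0.11 ]
 [0.518 0.095 0.044 0.11 ]]
cam [0.376 0.045 1.326]
0.0188
```

```bash
cat >> h.py <<'E'
from scipy.spatial.transform import Rotation as Ro
TH=-np.radians(8.18); O=np.array([.6015,.0835])
EX=np.array([np.cos(TH),np.sin(TH)]); EY=np.array([-EX[1],EX[0]])
def w2s(p): d=np.array(p)[:2]-O; return np.array([d@EX,d@EY])
def s2w(p): return O+p[0]*EX+p[1]*EY
def state():
    o=get_obs();R=Ro.from_euler('xyz',o['orientation'],degrees=True).as_matrix()
    return o,R
def plan(*tg):
    "targets (xs,ys,z) mm; prints twist to align tool y with +-EY, and tool shifts in mm after the twist"
    o,R=state();y=R[:,1][:2];s=np.sign(y@EY) or 1;e=s*EY
    # turn about tool x (down): 
    a=np.arctan2(y[0]*e[1]-y[1]*e[0],y@e); tw=-a
    print('t',round(o['clock'],2),'tcp_s',(w2s(o['tool_pos'])*1e3).round(1),'z',round(o['tool_pos'][2]*1e3,1),'F_s',(o['force'][:2]@EX).round(1),(o['force'][:2]@EY).round(1),o['force'][2].round(1),'open',round(o['opening']*1e3,1),'sign',s,'twist',round(tw,3),'q',o['joint_pos'].round(0))
    R2=R@Ro.from_rotvec([tw,0,0]).as_matrix(); print('axes in step frame: y',(R2[:2,1]@np.c_[EX,EY]).round(2),'z',(R2[:2,2]@np.c_[EX,EY]).round(2))
    p=np.array(o['tool_pos'])
    for g in tg:
        q=np.append(s2w(np.array(g[:2])/1e3),g[2]/1e3); d=R2.T@(q-p)*1e3; print(g,'r',np.hypot(*q[:2]).round(3),'lin',d.round(1)); p=q
E
python3 - <<'E'
from h import *
plan((-195,-100,220),(-195,-100,15))
print(w2s((.444,.118)),w2s((.4507,.0042)),w2s((.4552,-.174)))
E
```

```text
t 1.1 tcp_s [-472.6  497.6] z 226.6 F_s -0.4 -0.7 -0.5 open 87.2 sign -1.0 twist -0.165 q [ 89.  21.   1.  -0. -70. -17.]
axes in step frame: y [-0. -1.] z [-1. -0.]
(-195, -100, 220) r 0.394 lin [   6.6  597.6 -277.6]
(-195, -100, 15) r 0.394 lin [205.   0.  -0.]
[-0.16080637  0.01173936] [-0.13798268 -0.09994954] [-0.10817355 -0.27569625]
```

```bash
python3 -m pendant '[{"claw":40,"linear":[0,0,0],"twist":-0.08},{"claw":40,"linear":[0,0,0],"twist":-0.085},{"claw":40,"linear":[0,34,-15],"twist":0},{"claw":40,"linear":[0,34,-15],"twist":0},{"claw":40,"linear":[0,34,-15],"twist":0},{"claw":40,"linear":[0,34,-15],"twist":0},{"claw":40,"linear":[0,34,-15],"twist":0},{"claw":40,"linear":[0,34,-15],"twist":0},{"claw":40,"linear":[0,34,-15],"twist":0},{"claw":40,"linear":[0,34,-15],"twist":0}]'
python3 -m pendant '[{"claw":40,"linear":[0,32,-15],"twist":0},{"claw":40,"linear":[0,32,-15],"twist":0},{"claw":40,"linear":[0,32,-15],"twist":0},{"claw":40,"linear":[0,32,-15],"twist":0},{"claw":40,"linear":[0,32,-15],"twist":0},{"claw":40,"linear":[0,32,-15],"twist":0},{"claw":40,"linear":[0,32,-15],"twist":0},{"claw":40,"linear":[0,32,-15],"twist":0},{"claw":40,"linear":[0,32,-15],"twist":0},{"claw":40,"linear":[0,32,-15],"twist":0}]'
python3 - <<'E'
from h import *
plan((-195,-100,220),(-195,-100,15))
E
```

```text
clock: 1.93
tool_pos: [0.2848, 0.3552, 0.2267]
orientation: [-104.2, 90.0, 67.6]
force: [0.8, -0.4, 0.3]
opening: 0.0401
clock: 2.77
tool_pos: [0.3877, 0.0172, 0.2272]
orientation: [-143.0, 89.9, 28.8]
force: [1.0, 0.4, -0.2]
opening: 0.0398
t 2.77 tcp_s [-202.2  -96.1] z 227.2 F_s 0.9 0.5 -0.2 open 39.8 sign -1.0 twist 0.001 q [ 32.  -8. -32.   0. -66.  50.]
axes in step frame: y [ 0. -1.] z [-1.  0.]
(-195, -100, 220) r 0.394 lin [ 7.2  3.9 -7.2]
(-195, -100, 15) r 0.394 lin [2.05e+02 2.00e-01 3.00e-01]
```

```bash
python3 -m pendant '[{"claw":40,"linear":[25,2,0],"twist":0},{"claw":40,"linear":[25,2,0],"twist":0},{"claw":40,"linear":[25,0,0],"twist":0},{"claw":40,"linear":[25,0,0],"twist":0},{"claw":40,"linear":[25,0,0],"twist":0},{"claw":40,"linear":[0,0,0],"twist":0},{"claw":40,"linear":[0,0,0],"twist":0},{"claw":40,"linear":[0,0,0],"twist":0},{"claw":40,"linear":[0,0,0],"twist":0},{"claw":40,"linear":[0,0,0],"twist":0}]'
python3 - <<'E'
from h import *
plan((-202,-100,15))
a,d=snapshot('scene');save('s2.png',cv2.resize(a[80:280,140:400],None,fx=3,fy=3,interpolation=cv2.INTER_CUBIC))
E
```

```text
clock: 3.6
tool_pos: [0.3879, 0.0155, 0.1029]
orientation: [-144.0, 89.8, 27.9]
force: [0.7, -0.5, 0.2]
opening: 0.0402
t 3.6 tcp_s [-201.8  -97.7] z 102.9 F_s 0.8 -0.4 0.2 open 40.2 sign -1.0 twist 0.0 q [ 32.   0. -44.   0. -46.  50.]
axes in step frame: y [ 0. -1.] z [-1.  0.]
(-202, -100, 15) r 0.388 lin [87.9  2.4  0.4]
```

View pics/s2.png

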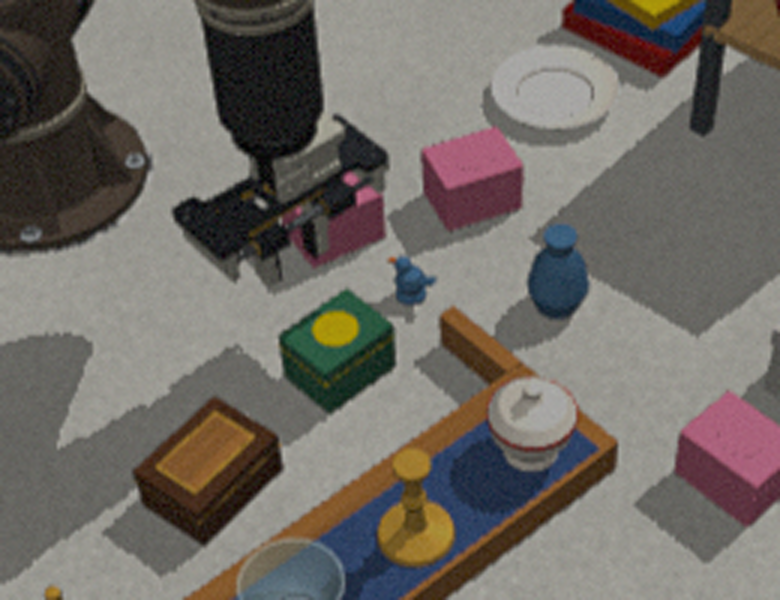

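The gripper is behind the tin (crop 335,350), jaws parallel to the step. The bird at (410,280) and the pink box at (340,220) are clear of the fingers. Descending.

```bash
python3 -m pendant '[{"claw":40,"linear":[20,2,0],"twist":0},{"claw":40,"linear":[20,0,0],"twist":0},{"claw":40,"linear":[20,0,0],"twist":0},{"claw":40,"linear":[15,0,0],"twist":0},{"claw":40,"linear":[12,0,0],"twist":0},{"claw":40,"linear":[0,0,0],"twist":0},{"claw":40,"linear":[0,0,-5],"twist":0},{"claw":40,"linear":[0,0,-5],"twist":0},{"claw":40,"linear":[0,0,-5],"twist":0},{"claw":40,"linear":[0,0,-5],"twist":0}]'
python3 - <<'E'
from h import *
plan()
a,d=snapshot('top');W=cloud('top',d);c=fitbox(W,292,248,.065,0);print(c,w2s(c[0]))
E
```

```text
clock: 4.48
tool_pos: [0.4078, 0.0104, 0.0155]
orientation: [-142.6, 89.9, 29.2]
force: [-0.2, 2.0, 0.7]
opening: 0.0403
t 4.48 tcp_s [-181.4  -99.9] z 15.5 F_s -0.5 1.9 0.7 open 40.3 sign -1.0 twist 0.0 q [ 30.  11. -47.   0. -31.  52.]
axes in step frame: y [ 0. -1.] z [-1.  0.]
(array([ 0.9103, -0.0448]), array([2.1217, 2.9875]), 6.74, 235157, 0.0007) [ 0.32391322 -0.08305755]
```

```bash
python3 -m pendant '[{"claw":40,"linear":[0,0,-4],"twist":0},{"claw":40,"linear":[0,0,-7],"twist":0},{"claw":40,"linear":[0,0,-8],"twist":0},{"claw":40,"linear":[0,0,-8],"twist":0},{"claw":40,"linear":[0,0,-8],"twist":0},{"claw":40,"linear":[0,0,-8],"twist":0},{"claw":40,"linear":[0,0,-8],"twist":0},{"claw":40,"linear":[0,0,-8],"twist":0},{"claw":40,"linear":[0,0,-5],"twist":0},{"claw":40,"linear":[0,0,-2],"twist":0}]'
python3 - <<'E'
from h import *
plan()
a,d=snapshot('top');W=cloud('top',d);save('t3.png',cv2.resize(a[150:310,200:420],None,fx=3,fy=3,interpolation=cv2.INTER_CUBIC))
m=(a[...,1]>1.3*a[...,0])&(a[...,1]>1.3*a[...,2])&(W[...,2]>.05)
print(m.sum(),w2s(np.nanmedian(W[m],0)))
E
```

```text
clock: 5.37
tool_pos: [0.4731, 0.0007, 0.0144]
orientation: [-161.4, 90.0, 10.4]
force: [-2.7, 0.8, 1.8]
opening: 0.0398
t 5.37 tcp_s [-115.3 -100.2] z 14.4 F_s -2.8 0.4 1.8 open 39.8 sign -1.0 twist -0.0 q [ 24.  17. -39.   0. -34.  58.]
axes in step frame: y [-0. -1.] z [-1.  0.]
4 [-0.27530152 -0.03604924]
```

View pics/t3.png

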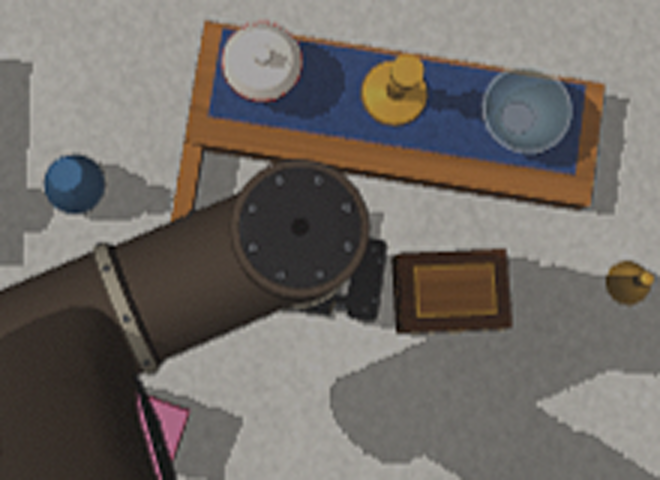

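The arm hides the tin from above; pushing at ~3 N is as expected. I'll continue gently.

```bash
python3 -m pendant '[{"claw":40,"linear":[0,0,-5],"twist":0},{"claw":40,"linear":[0,0,-7],"twist":0},{"claw":40,"linear":[0,0,-7],"twist":0},{"claw":40,"linear":[0,0,-6],"twist":0},{"claw":40,"linear":[0,0,-3],"twist":0},{"claw":40,"linear":[0,0,-2],"twist":0},{"claw":40,"linear":[0,0,-1],"twist":0},{"claw":40,"linear":[0,0,-1],"twist":0},{"claw":40,"linear":[0,0,0],"twist":0},{"claw":40,"linear":[0,0,0],"twist":0}]'
python3 - <<'E'
from h import *
plan()
E
```

```text
clock: 6.25
tool_pos: [0.5035, -0.0039, 0.0146]
orientation: [-163.3, 90.0, 8.5]
force: [-0.4, -0.2, -0.3]
opening: 0.04
t 6.25 tcp_s [ -84.5 -100.4] z 14.6 F_s -0.3 -0.3 -0.3 open 40.0 sign -1.0 twist -0.0 q [ 22.  19. -35.   0. -36.  60.]
axes in step frame: y [-0. -1.] z [-1.  0.]
```

```bash
python3 -m pendant '[{"claw":20,"linear":[0,0,8],"twist":0},{"claw":0,"linear":[-10,0,8],"twist":0},{"claw":0,"linear":[-32,0,0],"twist":0},{"claw":0,"linear":[-32,0,0],"twist":0},{"claw":0,"linear":[0,24,0],"twist":0},{"claw":0,"linear":[0,24,0],"twist":0},{"claw":0,"linear":[0,24,-10],"twist":0},{"claw":0,"linear":[0,0,-23],"twist":0},{"claw":0,"linear":[0,0,-23],"twist":0},{"claw":0,"linear":[0,0,0],"twist":0}]'
python3 - <<'E'
from h import *
plan((-44,-173,15))
a,d=snapshot('scene');save('s4.png',cv2.resize(a[120:300,160:380],None,fx=3,fy=3,interpolation=cv2.INTER_CUBIC))
E
```

```text
clock: 7.08
tool_pos: [0.5365, -0.0813, 0.0891]
orientation: [-178.5, 89.8, -6.7]
force: [1.3, -0.1, 0.5]
opening: 0.0006
t 7.08 tcp_s [ -40.8 -172.4] z 89.1 F_s 1.3 0.1 0.5 open 0.6 sign -1.0 twist -0.0 q [ 12.  16. -27.   0. -48.  70.]
axes in step frame: y [-0. -1.] z [-1.  0.]
(-44, -173, 15) r 0.54 lin [74.1  0.6  3.4]
```

View pics/s4.png

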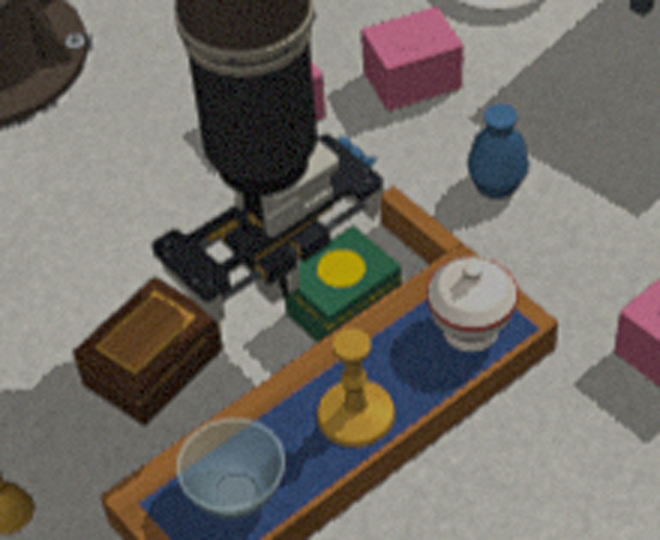

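Tin (crop 340,280) is straight and near the step, the gripper stands at its right in the gap, and the casket is clear. Lower, then push to the cheek.

```bash
python3 -m pendant '[{"claw":0,"linear":[25,0,0],"twist":0},{"claw":0,"linear":[25,0,0],"twist":0},{"claw":0,"linear":[24,0,0],"twist":0},{"claw":0,"linear":[0,0,0],"twist":0},{"claw":0,"linear":[0,-5,0],"twist":0},{"claw":0,"linear":[0,-6,0],"twist":0},{"claw":0,"linear":[0,-7,0],"twist":0},{"claw":0,"linear":[0,-7,0],"twist":0},{"claw":0,"linear":[0,-7,0],"twist":0},{"claw":0,"linear":[0,-6,0],"twist":0}]'
python3 -m pendant '[{"claw":0,"linear":[0,-5,0],"twist":0},{"claw":0,"linear":[0,-5,0],"twist":0},{"claw":0,"linear":[0,-4,0],"twist":0},{"claw":0,"linear":[0,-3,0],"twist":0},{"claw":0,"linear":[0,-2,0],"twist":0},{"claw":0,"linear":[0,0,0],"twist":0},{"claw":0,"linear":[0,0,0],"twist":0},{"claw":0,"linear":[0,0,0],"twist":0},{"claw":0,"linear":[0,0,0],"twist":0},{"claw":0,"linear":[0,0,0],"twist":0}]'
python3 - <<'E'
from h import *
plan()
E
```

```text
clock: 7.97
tool_pos: [0.5388, -0.0421, 0.0154]
orientation: [-158.3, 89.9, 13.6]
force: [-1.0, -1.3, 0.6]
opening: 0.0007
clock: 8.8
tool_pos: [0.541, -0.0247, 0.0146]
orientation: [97.5, 90.0, -90.7]
force: [1.8, -3.0, 0.4]
opening: 0.0002
t 8.8 tcp_s [ -44.5 -115.7] z 14.6 F_s 2.2 -2.8 0.4 open 0.2 sign -1.0 twist -0.0 q [ 18.  22. -30.   0. -38.  64.]
axes in step frame: y [ 0. -1.] z [-1. -0.]
```

```bash
python3 -m pendant '[{"claw":0,"linear":[0,-1,0],"twist":0},{"claw":0,"linear":[0,-1,0],"twist":0},{"claw":0,"linear":[0,-1,0],"twist":0},{"claw":0,"linear":[0,0,0],"twist":0},{"claw":0,"linear":[0,0,0],"twist":0},{"claw":0,"linear":[0,0,0],"twist":0},{"claw":0,"linear":[0,0,0],"twist":0},{"claw":0,"linear":[0,0,0],"twist":0},{"claw":0,"linear":[0,0,0],"twist":0},{"claw":0,"linear":[0,0,0],"twist":0}]'
python3 - <<'E'
from h import *
plan()
a,d=snapshot('scene');save('s5.png',cv2.resize(a[120:300,160:380],None,fx=3,fy=3,interpolation=cv2.INTER_CUBIC))
E
```

```text
clock: 9.63
tool_pos: [0.5409, -0.0241, 0.015]
orientation: [74.7, 89.8, -113.5]
force: [2.5, -21.6, 4.4]
opening: 0.0004
t 9.63 tcp_s [ -44.6 -115.1] z 15.0 F_s 5.6 -21.0 4.4 open 0.4 sign -1.0 twist -0.001 q [ 18.  22. -30.   0. -38.  63.]
axes in step frame: y [ 0. -1.] z [-1.  0.]
```

View pics/s5.png

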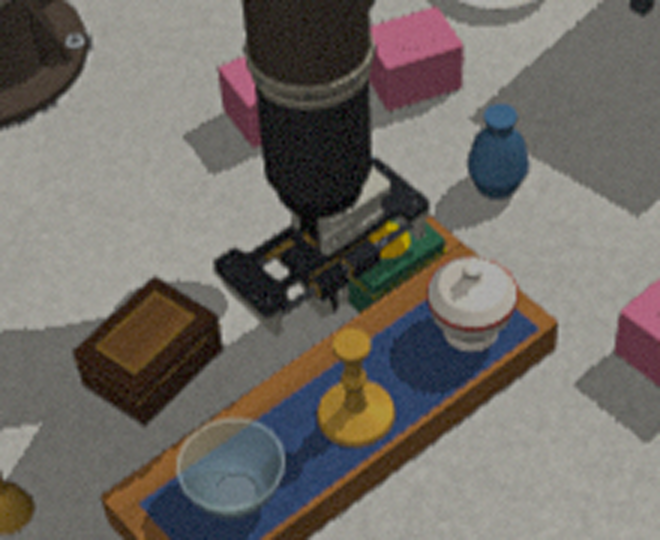

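The tin is in the corner: contact against the cheek at 21 N (crop 400,270), and the china hasn't moved. Next is the casket: go around to its front.

```bash
python3 -m pendant '[{"claw":0,"linear":[0,5,0],"twist":0},{"claw":0,"linear":[0,5,0],"twist":0},{"claw":0,"linear":[-37,0,0],"twist":0},{"claw":0,"linear":[-37,0,0],"twist":0},{"claw":50,"linear":[0,25,23],"twist":0},{"claw":50,"linear":[0,25,23],"twist":0},{"claw":50,"linear":[0,25,23],"twist":0},{"claw":50,"linear":[0,25,23],"twist":0},{"claw":50,"linear":[0,25,23],"twist":0},{"claw":50,"linear":[0,20,23],"twist":0}]'
python3 - <<'E'
from h import *
plan((-185,-270,90),(-185,-270,15))
a,d=snapshot('top');W=cloud('top',d);save('t6.png',cv2.resize(a[150:310,200:420],None,fx=3,fy=3,interpolation=cv2.INTER_CUBIC))
np.savez('s6.npz',a=a,d=d)
E
```

```text
clock: 10.52
tool_pos: [0.3813, -0.1558, 0.0886]
orientation: [-129.4, 90.0, 42.4]
force: [0.5, -0.0, 1.1]
opening: 0.0348
t 10.52 tcp_s [-183.9 -268.2] z 88.6 F_s 0.5 0.1 1.1 open 34.8 sign -1.0 twist 0.0 q [  5.   4. -42.  -0. -44.  76.]
axes in step frame: y [-0. -1.] z [-1.  0.]
(-185, -270, 90) r 0.411 lin [-1.4  1.8  1.1]
(-185, -270, 15) r 0.411 lin [75.  0.  0.]
```

View pics/t6.png

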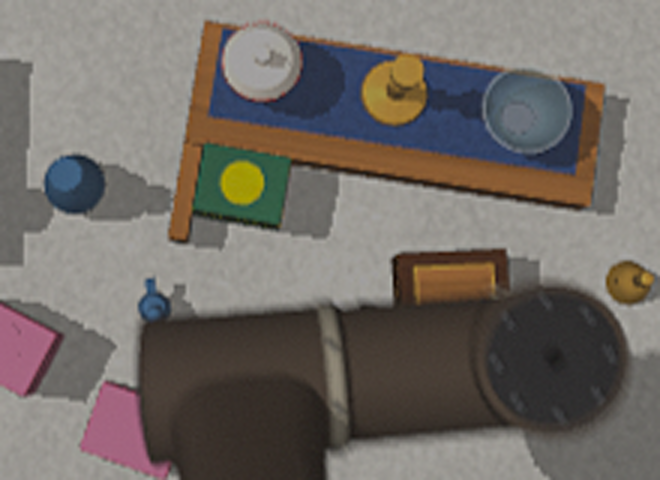

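Tin (crop 240,185) stands in the corner. The casket is still at (450,280).

```bash
python3 - <<'E'
from h import *
z=np.load('s6.npz');W=cloud('top',z['d'])
c=fitbox(W,280,211,.066,0);print(c,w2s(c[0])*1e3)
E
python3 -m pendant '[{"claw":50,"linear":[20,0,0],"twist":0},{"claw":50,"linear":[20,0,0],"twist":0},{"claw":50,"linear":[20,0,0],"twist":0},{"claw":50,"linear":[14,0,0],"twist":0},{"claw":50,"linear":[0,0,0],"twist":0},{"claw":50,"linear":[0,0,-5],"twist":0},{"claw":50,"linear":[0,0,-6],"twist":0},{"claw":50,"linear":[0,0,-6],"twist":0},{"claw":50,"linear":[0,0,-6],"twist":0},{"claw":50,"linear":[0,0,-6],"twist":0}]'
python3 -m pendant '[{"claw":50,"linear":[0,0,-6],"twist":0},{"claw":50,"linear":[0,0,-6],"twist":0},{"claw":50,"linear":[0,0,-6],"twist":0},{"claw":50,"linear":[0,0,-6],"twist":0},{"claw":50,"linear":[0,0,-6],"twist":0},{"claw":50,"linear":[0,0,-6],"twist":0},{"claw":50,"linear":[0,0,-5],"twist":0},{"claw":50,"linear":[0,0,-4],"twist":0},{"claw":50,"linear":[0,0,-3],"twist":0},{"claw":50,"linear":[0,0,0],"twist":0}]'
python3 - <<'E'
from h import *
plan()
E
```

```text
(array([0.5585, 0.0402]), array([0.0897, 0.0706]), -9.63, 691, 0.066) [-36.40164374 -48.97765136]
clock: 11.4
tool_pos: [0.412, -0.1593, 0.0151]
orientation: [-144.9, 90.0, 26.9]
force: [-2.4, 2.2, 1.5]
opening: 0.05
clock: 12.23
tool_pos: [0.4601, -0.1663, 0.0145]
orientation: [-178.9, 89.9, -7.1]
force: [-0.6, 0.1, 0.1]
opening: 0.0499
t 12.23 tcp_s [-104.4 -267.4] z 14.5 F_s -0.6 0.0 0.1 open 49.9 sign -1.0 twist 0.0 q [  3.  18. -37.   0. -35.  79.]
axes in step frame: y [ 0. -1.] z [-1.  0.]
```

```bash
python3 -m pendant '[{"claw":50,"linear":[0,0,-4],"twist":0},{"claw":50,"linear":[0,0,-4],"twist":0},{"claw":50,"linear":[0,0,-2],"twist":0},{"claw":50,"linear":[0,0,0],"twist":0},{"claw":30,"linear":[0,0,8],"twist":0},{"claw":0,"linear":[-10,0,8],"twist":0},{"claw":0,"linear":[-32,5,0],"twist":0},{"claw":0,"linear":[-32,20,0],"twist":0},{"claw":0,"linear":[0,27,0],"twist":0},{"claw":0,"linear":[0,27,0],"twist":0}]'
python3 - <<'E'
from h import *
plan((-45,-370,90))
a,d=snapshot('top');save('t7.png',cv2.resize(a[150:310,200:420],None,fx=3,fy=3,interpolation=cv2.INTER_CUBIC))
np.savez('s7.npz',a=a,d=d)
a,d=snapshot('scene');np.savez('s7s.npz',a=a,d=d)
E
```

```text
clock: 13.07
tool_pos: [0.4433, -0.2441, 0.0913]
orientation: [178.9, 89.6, -9.1]
force: [0.1, 0.5, -0.2]
opening: 0.0157
t 13.07 tcp_s [-109.9 -346.8] z 91.3 F_s -0.0 0.5 -0.2 open 15.7 sign -1.0 twist 0.002 q [ -7.  12. -31.   0. -46.  88.]
axes in step frame: y [ 0. -1.] z [-1. -0.]
(-45, -370, 90) r 0.575 lin [  1.7  23.2 -64.9]
```

View pics/t7.png

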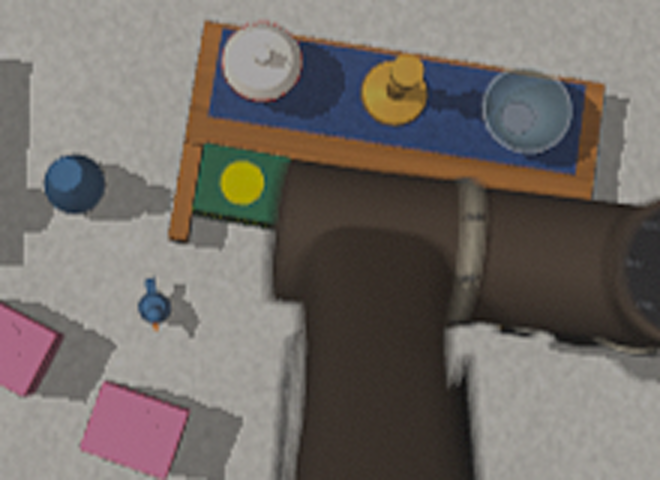

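The top camera's view of the casket is blocked by the arm, so I'll locate it in the scene camera's depth.

```bash
python3 - <<'E'
from h import *
z=np.load('s7s.npz');W=cloud('scene',z['d'])
S=np.stack([(W[...,:2]-O)@EX,(W[...,:2]-O)@EY],-1)*1e3
for n,h,y0,y1 in(('casket',.056,-350,-180),('tin',.066,-110,10)):
    m=(np.abs(W[...,2]-h)<.006)&(S[...,0]<3)&(S[...,0]>-110)&(S[...,1]>y0)&(S[...,1]<y1)
    k,l,st,_=cv2.connectedComponentsWithStats(m.astype(np.uint8));m=l==1+np.argmax(st[1:,4])
    print(n,m.sum(),cv2.minAreaRect(S[m].astype(np.float32)),S[m].min(0),S[m].max(0))
save('s7.png',cv2.resize(z['a'][120:300,160:380],None,fx=3,fy=3,interpolation=cv2.INTER_CUBIC))
E
```

```text
casket 1020 ((-43.274139404296875, -287.7098388671875), (85.40589904785156, 110.450439453125), 0.40158164501190186) [ -86.29835171 -342.8281502 ] [  -0.70009621 -232.37082362]
tin 582 ((-35.32826614379883, -53.315128326416016), (89.80482482910156, 72.4087142944336), 89.14155578613281) [-71.74384467 -98.6821154 ] [ 0.68108004 -8.60898577]
```

View pics/s7.png

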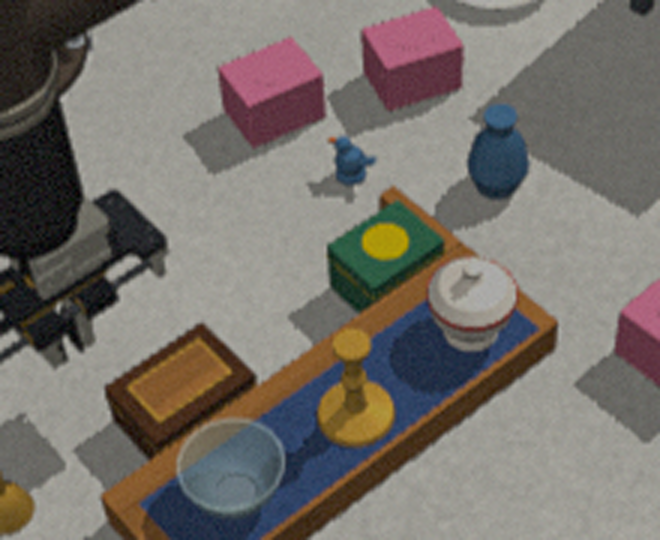

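Casket (crop 180,385) is square to the step, with about 130 mm to go along it. The tin is in the corner. The bell (10,500) is clear to the right, and the tool will sit 7 mm higher to clear its top.

```bash
python3 -m pendant '[{"claw":0,"linear":[0,12,-20],"twist":0},{"claw":0,"linear":[0,13,-20],"twist":0},{"claw":0,"linear":[0,0,-24],"twist":0},{"claw":0,"linear":[0,0,0],"twist":0},{"claw":0,"linear":[25,0,0],"twist":0},{"claw":0,"linear":[25,0,0],"twist":0},{"claw":0,"linear":[19,0,0],"twist":0},{"claw":0,"linear":[0,0,0],"twist":0},{"claw":0,"linear":[0,-4,0],"twist":0},{"claw":0,"linear":[0,-4,0],"twist":0}]'
python3 - <<'E'
from h import *
plan((-46,-235,22))
E
```

```text
clock: 14.0
tool_pos: [0.5033, -0.2692, 0.0206]
orientation: [165.2, 89.9, -23.0]
force: [0.3, 0.1, 0.7]
opening: 0.0001
t 14.0 tcp_s [ -47.  -363.1] z 20.6 F_s 0.3 0.1 0.7 open 0.1 sign -1.0 twist 0.0 q [ -8.  23. -26.   0. -40.  90.]
axes in step frame: y [ 0. -1.] z [-1. -0.]
(-46, -235, 22) r 0.542 lin [  -1.5 -128.1   -1.1]
```

```bash
python3 -m pendant '[{"claw":0,"linear":[0,-4,0],"twist":0},{"claw":0,"linear":[0,-6,0],"twist":0},{"claw":0,"linear":[0,-7,0],"twist":0},{"claw":0,"linear":[0,-7,0],"twist":0},{"claw":0,"linear":[0,-7,0],"twist":0},{"claw":0,"linear":[0,-7,0],"twist":0},{"claw":0,"linear":[0,-7,0],"twist":0},{"claw":0,"linear":[0,-7,0],"twist":0},{"claw":0,"linear":[0,-7,0],"twist":0},{"claw":0,"linear":[0,-6,0],"twist":0}]'
python3 -m pendant '[{"claw":0,"linear":[0,-6,0],"twist":0},{"claw":0,"linear":[0,-7,0],"twist":0},{"claw":0,"linear":[0,-7,0],"twist":0},{"claw":0,"linear":[0,-7,0],"twist":0},{"claw":0,"linear":[0,-7,0],"twist":0},{"claw":0,"linear":[0,-6,0],"twist":0},{"claw":0,"linear":[0,-5,0],"twist":0},{"claw":0,"linear":[0,-4,0],"twist":0},{"claw":0,"linear":[0,-3,0],"twist":0},{"claw":0,"linear":[0,0,0],"twist":0}]'
python3 - <<'E'
from h import *
plan()
E
```

```text
clock: 14.83
tool_pos: [0.5129, -0.2049, 0.0208]
orientation: [163.2, 89.9, -24.9]
force: [-1.1, -7.0, 6.6]
opening: 0.0004
clock: 15.67
tool_pos: [0.5201, -0.1532, 0.0208]
orientation: [173.3, 89.9, -14.8]
force: [-0.1, -3.3, 3.5]
opening: 0.0006
t 15.67 tcp_s [ -46.9 -245.8] z 20.8 F_s 0.4 -3.2 3.5 open 0.6 sign -1.0 twist 0.001 q [  4.  21. -30.   0. -39.  77.]
axes in step frame: y [ 0. -1.] z [-1. -0.]
```

```bash
python3 -m pendant '[{"claw":0,"linear":[0,-3,0],"twist":0},{"claw":0,"linear":[0,-4,0],"twist":0},{"claw":0,"linear":[0,-4,0],"twist":0},{"claw":0,"linear":[0,-2,0],"twist":0},{"claw":0,"linear":[0,-1,0],"twist":0},{"claw":0,"linear":[0,-1,0],"twist":0},{"claw":0,"linear":[0,-1,0],"twist":0},{"claw":0,"linear":[0,-1,0],"twist":0},{"claw":0,"linear":[0,0,0],"twist":0},{"claw":0,"linear":[0,0,0],"twist":0}]'
python3 - <<'E'
from h import *
plan()
E
```

```text
clock: 16.5
tool_pos: [0.5223, -0.1368, 0.0207]
orientation: [166.8, 89.9, -21.3]
force: [-0.2, -5.6, 6.3]
opening: 0.0005
t 16.5 tcp_s [ -47.1 -229.4] z 20.7 F_s 0.6 -5.6 6.3 open 0.5 sign -1.0 twist 0.0 q [  6.  21. -30.   0. -39.  76.]
axes in step frame: y [ 0. -1.] z [-1. -0.]
```

```bash
python3 -m pendant '[{"claw":0,"linear":[0,-1,0],"twist":0},{"claw":0,"linear":[0,-1,0],"twist":0},{"claw":0,"linear":[0,-1,0],"twist":0},{"claw":0,"linear":[0,-1,0],"twist":0},{"claw":0,"linear":[0,0,0],"twist":0},{"claw":0,"linear":[0,0,0],"twist":0},{"claw":0,"linear":[0,0,0],"twist":0},{"claw":0,"linear":[0,0,0],"twist":0},{"claw":0,"linear":[0,0,0],"twist":0},{"claw":0,"linear":[0,0,0],"twist":0}]'
python3 - <<'E'
from h import *
plan()
E
```

```text
clock: 17.33
tool_pos: [0.5228, -0.1329, 0.0207]
orientation: [166.5, 89.9, -21.7]
force: [-1.4, -5.8, 6.7]
opening: 0.0008
t 17.33 tcp_s [ -47.1 -225.4] z 20.7 F_s -0.6 -6.0 6.7 open 0.8 sign -1.0 twist 0.0 q [  7.  21. -31.   0. -39.  75.]
axes in step frame: y [ 0. -1.] z [-1. -0.]
```

```bash
python3 -m pendant '[{"claw":0,"linear":[0,-1,0],"twist":0},{"claw":0,"linear":[0,-1,0],"twist":0},{"claw":0,"linear":[0,-1,0],"twist":0},{"claw":0,"linear":[0,0,0],"twist":0},{"claw":0,"linear":[0,0,0],"twist":0},{"claw":0,"linear":[0,0,0],"twist":0},{"claw":0,"linear":[0,0,0],"twist":0},{"claw":0,"linear":[0,0,0],"twist":0},{"claw":0,"linear":[0,0,0],"twist":0},{"claw":0,"linear":[0,0,0],"twist":0}]'
python3 - <<'E'
from h import *
plan()
E
```

```text
clock: 18.17
tool_pos: [0.5231, -0.1302, 0.0207]
orientation: [157.0, 89.9, -31.1]
force: [-0.5, -6.6, 6.5]
opening: 0.0005
t 18.17 tcp_s [ -47.2 -222.6] z 20.7 F_s 0.4 -6.6 6.5 open 0.5 sign -1.0 twist 0.0 q [  7.  21. -31.   0. -38.  75.]
axes in step frame: y [ 0. -1.] z [-1. -0.]
```

```bash
python3 - <<'E'
from h import *
a,d=snapshot('scene');save('s8.png',cv2.resize(a[140:280,200:340],None,fx=4,fy=4,interpolation=cv2.INTER_CUBIC))
E
```

```text
(no output)
```

View pics/s8.png

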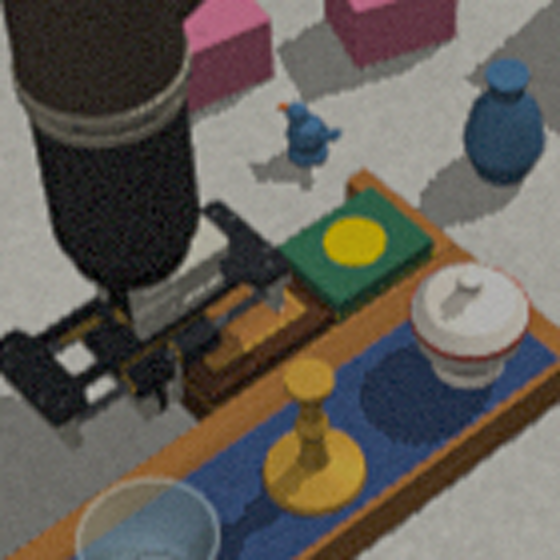

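The casket is about to meet the tin (crop 335,310). The china is untouched.

```bash
python3 -m pendant '[{"claw":0,"linear":[0,-1,0],"twist":0},{"claw":0,"linear":[0,-1,0],"twist":0},{"claw":0,"linear":[0,-1,0],"twist":0},{"claw":0,"linear":[0,0,0],"twist":0},{"claw":0,"linear":[0,0,0],"twist":0},{"claw":0,"linear":[0,0,0],"twist":0},{"claw":0,"linear":[0,0,0],"twist":0},{"claw":0,"linear":[0,0,0],"twist":0},{"claw":0,"linear":[0,0,0],"twist":0},{"claw":0,"linear":[0,0,0],"twist":0}]'
python3 - <<'E'
from h import *
plan()
E
```

```text
clock: 19.05
tool_pos: [0.5229, -0.1297, 0.0208]
orientation: [96.1, 89.8, -92.1]
force: [-0.0, -25.2, 6.2]
opening: 0.0005
t 19.05 tcp_s [ -47.4 -222.2] z 20.8 F_s 3.5 -24.9 6.2 open 0.5 sign -1.0 twist 0.0 q [  7.  21. -31.   0. -39.  75.]
axes in step frame: y [-0. -1.] z [-1. -0.]
```

Firm contact (25 N). Now seat both backs against the step, the casket first.

```bash
python3 -m pendant '[{"claw":0,"linear":[0,4,0],"twist":0},{"claw":0,"linear":[0,6,0],"twist":0},{"claw":0,"linear":[-35,0,0],"twist":0},{"claw":0,"linear":[-35,0,0],"twist":0},{"claw":50,"linear":[0,0,35],"twist":0},{"claw":50,"linear":[0,-20,32],"twist":0},{"claw":50,"linear":[0,-30,0],"twist":0},{"claw":50,"linear":[0,-30,0],"twist":0},{"claw":50,"linear":[0,0,0],"twist":0},{"claw":50,"linear":[0,0,0],"twist":0}]'
python3 - <<'E'
from h import *
plan((-112,-150,15))
E
```

```text
clock: 19.88
tool_pos: [0.467, -0.0463, 0.0899]
orientation: [-132.8, 89.9, 39.2]
force: [0.1, 0.0, 0.4]
opening: 0.0346
t 19.88 tcp_s [-114.7 -147.6] z 89.9 F_s 0.1 0.1 0.4 open 34.6 sign -1.0 twist 0.003 q [ 18.   9. -35.  -0. -46.  64.]
axes in step frame: y [-0. -1.] z [-1.  0.]
(-112, -150, 15) r 0.472 lin [74.9  2.4 -2.6]
```

```bash
python3 -m pendant '[{"claw":50,"linear":[25,0,0],"twist":0},{"claw":50,"linear":[25,0,0],"twist":0},{"claw":50,"linear":[25,0,0],"twist":0},{"claw":50,"linear":[0,0,0],"twist":0},{"claw":50,"linear":[0,0,-7],"twist":0},{"claw":50,"linear":[0,0,-7],"twist":0},{"claw":50,"linear":[0,0,-4],"twist":0},{"claw":50,"linear":[0,0,-3],"twist":0},{"claw":50,"linear":[0,0,-1],"twist":0},{"claw":50,"linear":[0,0,-1],"twist":0}]'
python3 -m pendant '[{"claw":50,"linear":[0,0,-1],"twist":0},{"claw":50,"linear":[0,0,-1],"twist":0},{"claw":50,"linear":[0,0,-1],"twist":0},{"claw":50,"linear":[0,0,0],"twist":0},{"claw":50,"linear":[0,0,0],"twist":0},{"claw":50,"linear":[0,0,0],"twist":0},{"claw":50,"linear":[0,0,0],"twist":0},{"claw":50,"linear":[0,0,0],"twist":0},{"claw":50,"linear":[0,0,0],"twist":0},{"claw":50,"linear":[0,0,0],"twist":0}]'
python3 - <<'E'
from h import *
plan()
E
```

```text
clock: 20.72
tool_pos: [0.4888, -0.0517, 0.0151]
orientation: [0.9, 89.9, 172.7]
force: [-5.1, 0.5, 5.1]
opening: 0.05
clock: 21.55
tool_pos: [0.4902, -0.052, 0.0149]
orientation: [8.9, 89.8, -179.3]
force: [-9.1, 3.5, 6.7]
opening: 0.0501
t 21.55 tcp_s [ -90.8 -150. ] z 14.9 F_s -9.5 2.2 6.7 open 50.1 sign -1.0 twist -0.001 q [ 17.  18. -36.  -0. -36.  65.]
axes in step frame: y [-0. -1.] z [-1.  0.]
```

```bash
python3 -m pendant '[{"claw":50,"linear":[0,0,-1],"twist":0},{"claw":50,"linear":[0,0,-1],"twist":0},{"claw":50,"linear":[0,0,0],"twist":0},{"claw":50,"linear":[0,0,0],"twist":0},{"claw":50,"linear":[0,0,0],"twist":0},{"claw":50,"linear":[0,0,0],"twist":0},{"claw":50,"linear":[0,0,0],"twist":0},{"claw":50,"linear":[0,0,0],"twist":0},{"claw":50,"linear":[0,0,0],"twist":0},{"claw":50,"linear":[0,0,0],"twist":0}]'
python3 - <<'E'
from h import *
plan()
E
```

```text
clock: 22.38
tool_pos: [0.4901, -0.0522, 0.0146]
orientation: [9.0, 89.6, -179.2]
force: [-16.3, 8.1, 12.6]
opening: 0.05
t 22.38 tcp_s [ -90.9 -150.2] z 14.6 F_s -17.3 5.7 12.6 open 50.0 sign -1.0 twist -0.001 q [ 17.  18. -36.  -0. -36.  65.]
axes in step frame: y [-0. -1.] z [-1.  0.]
```

```bash
python3 -m pendant '[{"claw":50,"linear":[0,0,6],"twist":0},{"claw":40,"linear":[0,0,7],"twist":0},{"claw":40,"linear":[0,-33,0],"twist":0},{"claw":40,"linear":[0,-33,0],"twist":0},{"claw":40,"linear":[0,-31,0],"twist":0},{"claw":40,"linear":[0,0,0],"twist":0},{"claw":40,"linear":[0,0,-6],"twist":0},{"claw":40,"linear":[0,0,-6],"twist":0},{"claw":40,"linear":[0,0,-4],"twist":0},{"claw":40,"linear":[0,0,-2],"twist":0}]'
python3 -m pendant '[{"claw":40,"linear":[0,0,-1],"twist":0},{"claw":40,"linear":[0,0,-1],"twist":0},{"claw":40,"linear":[0,0,-1],"twist":0},{"claw":40,"linear":[0,0,-1],"twist":0},{"claw":40,"linear":[0,0,0],"twist":0},{"claw":40,"linear":[0,0,0],"twist":0},{"claw":40,"linear":[0,0,0],"twist":0},{"claw":40,"linear":[0,0,0],"twist":0},{"claw":40,"linear":[0,0,0],"twist":0},{"claw":40,"linear":[0,0,0],"twist":0}]'
python3 - <<'E'
from h import *
plan()
E
```

```text
clock: 23.22
tool_pos: [0.5138, 0.0424, 0.0146]
orientation: [-118.9, 90.0, 52.8]
force: [-2.6, 1.0, 0.9]
opening: 0.0398
clock: 24.05
tool_pos: [0.5139, 0.0419, 0.0142]
orientation: [15.3, 89.7, -172.9]
force: [-14.3, 7.2, 10.3]
opening: 0.0398
t 24.05 tcp_s [-80.8 -53.6] z 14.2 F_s -15.2 5.1 10.3 open 39.8 sign -1.0 twist -0.001 q [ 26.  20. -34.  -0. -37.  55.]
axes in step frame: y [-0. -1.] z [-1.  0.]
```

```bash
python3 -m pendant '[{"claw":40,"linear":[0,0,6],"twist":0},{"claw":0,"linear":[0,0,10],"twist":0},{"claw":0,"linear":[-37,0,0],"twist":0},{"claw":0,"linear":[-37,0,0],"twist":0},{"claw":0,"linear":[0,38,0],"twist":0},{"claw":0,"linear":[0,38,0],"twist":0},{"claw":0,"linear":[0,38,0],"twist":0},{"claw":0,"linear":[0,38,0],"twist":0},{"claw":0,"linear":[0,34,0],"twist":0},{"claw":0,"linear":[0,0,0],"twist":0}]'
python3 -m pendant '[{"claw":0,"linear":[0,0,-25],"twist":0},{"claw":0,"linear":[0,0,-25],"twist":0},{"claw":0,"linear":[0,0,0],"twist":0},{"claw":0,"linear":[25,0,0],"twist":0},{"claw":0,"linear":[25,0,0],"twist":0},{"claw":0,"linear":[20,0,0],"twist":0},{"claw":0,"linear":[0,0,0],"twist":0},{"claw":0,"linear":[0,-5,0],"twist":0},{"claw":0,"linear":[0,-5,0],"twist":0},{"claw":0,"linear":[0,0,0],"twist":0}]'
python3 - <<'E'
from h import *
plan((-45,-222,20))
E
```

```text
clock: 24.88
tool_pos: [0.4729, -0.1434, 0.0884]
orientation: [36.8, 90.0, -151.7]
force: [0.6, 0.5, 0.4]
opening: 0.0004
clock: 25.72
tool_pos: [0.5271, -0.1355, 0.0201]
orientation: [-171.4, 89.8, 0.5]
force: [0.5, -0.1, 0.2]
opening: 0.0005
t 25.72 tcp_s [ -42.5 -227.4] z 20.1 F_s 0.5 0.0 0.2 open 0.5 sign -1.0 twist 0.001 q [  6.  21. -30.   0. -39.  76.]
axes in step frame: y [ 0. -1.] z [-1.  0.]
(-45, -222, 20) r 0.541 lin [ 0.1 -5.4  2.5]
```

```bash
python3 -m pendant '[{"claw":0,"linear":[0,-2,0],"twist":0},{"claw":0,"linear":[0,-2,0],"twist":0},{"claw":0,"linear":[0,-1,0],"twist":0},{"claw":0,"linear":[0,-1,0],"twist":0},{"claw":0,"linear":[0,-1,0],"twist":0},{"claw":0,"linear":[0,-1,0],"twist":0},{"claw":0,"linear":[0,0,0],"twist":0},{"claw":0,"linear":[0,0,0],"twist":0},{"claw":0,"linear":[0,0,0],"twist":0},{"claw":0,"linear":[0,0,0],"twist":0}]'
python3 - <<'E'
from h import *
plan()
E
```

```text
clock: 26.55
tool_pos: [0.527, -0.1304, 0.0194]
orientation: [103.7, 89.9, -84.5]
force: [0.0, -13.7, 4.7]
opening: 0.0003
t 26.55 tcp_s [ -43.3 -222.3] z 19.4 F_s 2.0 -13.5 4.7 open 0.3 sign -1.0 twist -0.0 q [  7.  21. -30.   0. -39.  75.]
axes in step frame: y [ 0. -1.] z [-1. -0.]
```

```bash
python3 -m pendant '[{"claw":0,"linear":[0,4,0],"twist":0},{"claw":0,"linear":[0,6,0],"twist":0},{"claw":0,"linear":[-35,0,0],"twist":0},{"claw":0,"linear":[-35,0,0],"twist":0},{"claw":0,"linear":[-35,0,0],"twist":0},{"claw":0,"linear":[-35,0,20],"twist":0},{"claw":0,"linear":[-35,0,20],"twist":0},{"claw":0,"linear":[-30,0,25],"twist":0},{"claw":0,"linear":[0,-25,25],"twist":0},{"claw":0,"linear":[0,-30,25],"twist":0}]'
python3 -m pendant '[{"claw":0,"linear":[0,-35,10],"twist":0},{"claw":0,"linear":[0,-38,5],"twist":0},{"claw":0,"linear":[0,-38,5],"twist":0},{"claw":0,"linear":[0,-38,5],"twist":0},{"claw":0,"linear":[0,-38,5],"twist":0},{"claw":0,"linear":[0,-38,10],"twist":0},{"claw":0,"linear":[0,-38,15],"twist":0},{"claw":0,"linear":[0,-38,15],"twist":0},{"claw":0,"linear":[0,-38,15],"twist":0},{"claw":0,"linear":[0,-38,15],"twist":0}]'
python3 - <<'E'
from h import *
plan()
a,d=snapshot('top');save('t9.png',cv2.resize(a[150:310,200:420],None,fx=3.6,fy=3.6,interpolation=cv2.INTER_CUBIC))
np.savez('s9.npz',a=a,d=d);W=cloud('top',d)
S=np.stack([(W[...,:2]-O)@EX,(W[...,:2]-O)@EY],-1)*1e3
for n,h,y0,y1 in(('casket',.056,-230,-100),('tin',.066,-110,10)):
    m=(np.abs(W[...,2]-h)<.0055)&(S[...,0]<3)&(S[...,0]>-110)&(S[...,1]>y0)&(S[...,1]<y1)
    k,l,st,_=cv2.connectedComponentsWithStats(m.astype(np.uint8));m=l==1+np.argmax(st[1:,4])
    print(n,m.sum(),cv2.minAreaRect(S[m].astype(np.float32)),S[m].min(0),S[m].max(0))
z=np.load('s1.npz');W0=cloud('top',z['d'])
for n,u,v in(('bird',252,249),('bell',409,243),('vase',223,210),('bowl',283,169),('candle',332,179),('glass',372,186)):
    q=np.s_[v-8:v+8,u-8:u+8]; print(n,np.nanmedian(np.abs(W[q][...,2]-W0[q][...,2])).round(4),np.abs(a[q].astype(int)-z['a'][q]).mean().round(1))
E
```

```text
clock: 27.38
tool_pos: [0.4192, -0.0678, 0.2253]
orientation: [-151.1, 89.8, 20.5]
force: [0.2, 2.4, -0.3]
opening: 0.0002
clock: 28.22
tool_pos: [0.3731, 0.3216, 0.2237]
orientation: [-68.9, 90.0, 103.0]
force: [1.4, 0.2, -0.9]
opening: 0.0004
t 28.22 tcp_s [-260.   203.2] z 223.7 F_s 1.3 0.4 -0.9 open 0.4 sign -1.0 twist 0.0 q [ 64.   3. -22.  -0. -65.  18.]
axes in step frame: y [-0. -1.] z [-1. -0.]
casket 850 ((-39.36728286743164, -151.3196258544922), (83.15269470214844, 102.65646362304688), 0.34256771206855774) [ -81.09821247 -202.6905323 ] [   2.38696825 -100.14665322]
tin 652 ((-35.60967254638672, -49.88660430908203), (70.0565185546875, 93.28243255615234), 0.2841254770755768) [-70.56018119 -96.41472532] [-0.45092927 -3.18949929]
bird 0.0026 7.4
bell 0.0026 7.5
vase 0.0023 5.4
bowl 0.0024 10.0
candle 0.0023 6.7
glass 0.0024 7.0
```

View pics/t9.png

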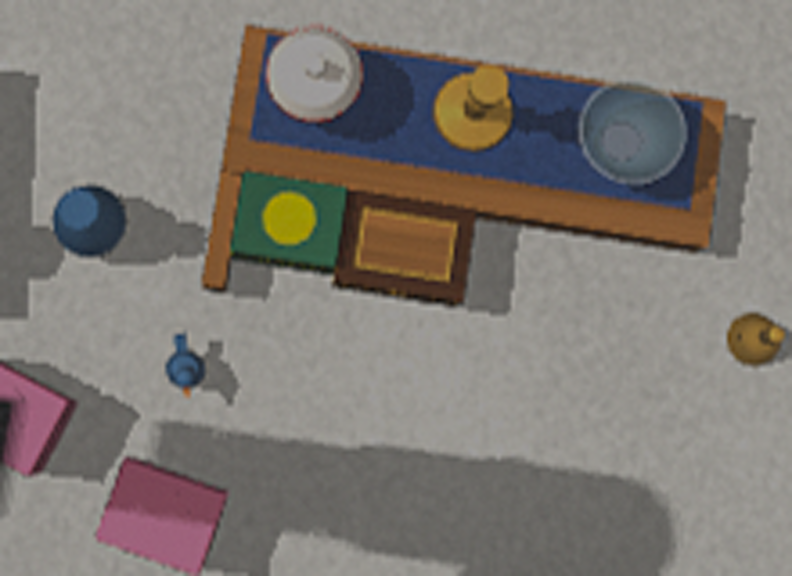

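The row is closed up in the corner: tin (290,218), casket (407,245), both square to the step. The arm is clear and the other pieces haven't moved, so I'm handing in.

```bash
python3 -c "
from plant import *
print(close_job())"
```

```text
the job is handed in; nothing more can be done
None
```

I pushed both boxes back to the front of the step and closed the row into the corner. The green tin stands against the cheek and the casket right up against the tin. I handed the job in at about 28 s, with the arm clear of everything.

**Seating:** The final presses each met a firm stop: 15–17 N towards the step for each box, then 13.5 N along the row. That last press stopped at the same spot as the earlier 25 N one.

**Squareness:** In the last overhead picture both boxes read square to the step to about 0.3°, with their backs at the step face to within about 2 mm. That is roughly the limit of the calibration.

**Other pieces:** The bird, bell, vase, sugar bowl, candlestick and glass bowl showed no change beyond camera noise. I did not measure the plate or the pink look-alikes, but the arm stayed clear of them.

**Disagreements:**
- **Cheek position:** My image estimate of the cheek face was about 4 mm out. The tin reads about 4 mm further along than that estimate allows, so I relied on the force contact instead.
- **Upward force:** The sideways pushes on the casket also read about 6 N upward on the tool. I took it as finger friction, and I saw no tipping.

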